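# Dock the date stamp behind its one-way flap

### The job

Park the wooden date stamp, upright, in the aluminium docking rail on the worktop: set it in the wide mouth, then slide it along the rail's floor so that its block pushes the sprung flap aside, and press it home against the rubber buffer with about 9 N (never more than 18 N) while the flap has sprung shut behind it; then let go. Do not lower it in past the flap from above, keep the fingers off the rail and flap, do not jam the stamp hard in the rail, and leave the colour jar, ink pad and tape dispenser where they are.

Things in the scene. Friction and masses are not known exactly. Their poses are not given: they have to be found in the camera images.
- stamp: Wooden stamp, about 70 g, upright: block 28 (its x) x 52 (its y) x 26 mm high, on it a round handle 30 mm thick, top at 81 mm; grip it 50 to 70 mm up. Origin: centre of the underside, z up. Goes in long side first, its y along the rail's x, either way round. With one finger ahead of the handle and one behind (along the rail) it stays upright when pushed.
- dock: Fixed smooth aluminium rail, 248 x 84 mm, walls to 22 mm. Origin: lane's centre line, level with the flap's hinge, on the worktop; the lane's floor is 6 mm higher. x: way in, y left, z up. Along x (mm): floor begins -113; mouth 69 wide inside -108 to -68; funnel -68 to -32; then lane 31.5 wide inside to 115. In the lane block and walls have under 2 mm play a side.
- flap (a joint): Steel spring flap, z 8 to 22 mm. 0 = shut: slants 40 degrees across the lane from its hinge (rail x 0, y 19 mm) to its end (x 21, y 2). About 0.6 to 0.7 rad when a passing block folds it to the left wall, with up to 4 N of drag. Once the stamp's origin is past rail x 56 mm it springs shut behind the block and stops it from coming back.
- endstop: Block across the rail's far end, 28 mm high. Origin: its underside, rail x 127 mm, z 6 mm; axes as the rail's. Carries a rubber buffer (18 mm across, 24 mm up) on a set screw: its place is not reported and must be felt. It meets the block's front with the stamp's origin at rail x 58 to 74 mm, after the flap has shut. Yields 1 mm per 3.5 N, bottoms after 6 mm.
- jar: Small dark jar, 42 mm across, 52 mm high; leave alone. Origin: centre of the underside.
- pad: Ink pad, a flat red box 75 x 113 x 14 mm; leave alone. Origin: centre of the underside.
- dispenser: Tape dispenser, 170 x 63 x 97 mm; leave alone. Origin: centre of the underside.
Not all that is in view belongs to the job. Of the things that look like the stamp, the middle-sized one is meant.

How it is judged:
By the outcome, as a careful person would: the job done as asked, in the order asked, and still so for the second after the job is handed in, with the robot touching nothing.
It also fails if it takes over 70 s, if anything falls off the work surface, if the arm or the gripper's body presses on something with over 40 N, if the wrist force passes 120 N, or if a joint passes its speed limit or range.

### The arm

A 6-joint arm with a two-finger parallel gripper is mounted at the origin on the work surface; the furniture and walls round the work are solid. World frame = base frame: x ahead of the robot, y to its left, z up, the work surface at z = 0. Lengths are in mm, angles in rad, forces in N, time in s.
With the tool pointing down it reaches from about 300 to 775 mm from the base axis. Payload 14.6 kg.
Tool frame: the origin (TCP) lies midway between the tips of the shut fingers; the grasp point (between the pads) lies 19 mm behind it (manip.hold_point_z is the distance from the TCP to the grasp point, in mm); z points along the fingers, y is the direction in which the jaws open and shut (so a half turn about z gives the same grasp; the last joint's range is limited). The gripper opens to 94 mm and grips with 3 to 60 N. Pads are 16 mm wide; open, the fingers measure 119 mm over their backs; the gripper's body (75 mm by 177 mm) begins 78 mm behind the grasp point.
Start: joints at [1.161, 0.3, 1.521, -0, 1.321, -0.067], TCP at [184.866, 517.99, 205.446] pointing down, gripper open.
Joint ranges: [-3.03, 3.03], [-0.79, 2.21], [0.23, 2.52], [-1.04, 4.18], [0, 3.07], [-2.55, 2.55]. Speed limits (rad/s): [2.22, 2.22, 2.57, 3.14, 3.14, 3.14].

### API

Orientations are given as [roll, pitch, yaw] about the fixed x, y, z axes, in that order (R = Rz(yaw) Ry(pitch) Rx(roll)).
In Python, from cell import manip gives the robot as it stands.
- The arm moves only by the shell command python3 -m crank 'ROWS' [OPENING] [FORCE]. ROWS is JSON, a list of rows, each an object with "offset": the shift along the world's x, y, z in m, a list of three; "spin": the turn about the world's z in degrees. In form: [{"offset": [dx, dy, dz], "spin": spin}, ...]. A call has exactly 8 rows; each row is the pose to reach, as a shift and turn from the pose measured when the call began; what a row does not reach only later rows make up. A row lasts 1/12 s, in which the tool goes at most 41.7 mm and 7.16 degrees, less where a joint would pass 70% of its speed; a pose out of reach is approached as far as the arm can. A call with a gripper value outside its range is refused whole. OPENING is the opening, from 0 (shut) to 1 (fully open), set as the call begins (- or left out, the last holds). The fingers move at their own pace and stop on an object; FORCE is the grip in N (left out, the last holds). Time passes only in rows, so rows that repeat a pose let the fingers close, or fill a call up. It gives the time, the measured TCP pose, the force and the opening at its end, in the units of the state.
- manip.read_state(): the state, without advancing time (a new reading comes with each control period).
- manip.camera(name): name is "side" or "top"; returns a dict with "pixels" (400x640x3 uint8, red, green, blue), "fx", "fy", "cx", "cy" (pixels), "k1" (the pictures are not rectified: a ray, as slopes to the right and down, at radius r is drawn at 1 + k1 r^2 times it, then the intrinsics apply), "extrinsics" (4x4, takes a point from world to camera coordinates). Camera axes: x right, y down, z forward; pixel columns grow to the right and rows downward; lengths in mm; the calibration is good to about 2 mm. A picture is of the moment at which its call begins. There is no depth.
- manip.sign_off(): hands the job in, once; it reports no verdict.
Trained networks look in a picture, given as the dict that the camera call returned (one of the last four; its "shot" number tells which), for a name from the list of things; names that differ only in an ending like _2 or _b are one class to them, and where a whole thing is asked for, a point or a joint stands for the part that bears it (a point fixed in the world has none). Each returns a list of dicts, best first, with "conf" (0 to 1); they miss things now and then, are a little off and sometimes report something else, mostly with a low value. They report only what shows in the picture. A call takes as long as a camera call. They do not tell look-alikes from the thing itself.
- manip.search_frame(picture, name): "location" ([x, y, z] in mm, in world coordinates, good to about 4 mm: the middle of the surface that is visible of it).
- manip.masks_of(picture, name): "mask" (400x640 bool, what is visible of it).
The state is a dict: "clock": time; "joints": joint angles; "qd": joint speeds; "effort": joint torques, N m; "eef_pos": TCP position; "eef_rot": TCP orientation; "wrist_force": force on the tool from outside, world axes, zero at the start; "moment": the same for the moment, N m; "finger_gap": finger opening in mm.
Only numpy, scipy, OpenCV 4.12 (cv2) and the standard library are available. Lean on these libraries where they do the work, as an engineer would, in place of code of your own. Each camera call takes 0.05 s, during which the arm holds its last target. There are 200 camera calls.

## Working session

There is one attempt and no reset: what is moved stays moved. The work goes in short steps, Python scripts to look and compute and a shell command to move; the robot and the scene stay as the last step left them, time stands still between calls to the robot, and variables do not carry over. Pictures are saved under pics/ and viewed, about 8 in all and at most 12, crops included, and the job is handed in when it is done.

```bash
mkdir -p pics; ls; cat > h.py <<'E'
import numpy as np, cv2
from cell import manip
def K(p): return np.array([[p['fx'],0,p['cx']],[0,p['fy'],p['cy']],[0,0,1.]])
def D(p): return np.array([p['k1'],0,0,0,0.])
def proj(p,X):
    E=np.array(p['extrinsics']); r=cv2.Rodrigues(E[:3,:3])[0]
    return cv2.projectPoints(np.array(X,float).reshape(-1,3),r,E[:3,3].copy(),K(p),D(p))[0].reshape(-1,2)
def ray(p,uv,z):
    E=np.array(p['extrinsics']); n=cv2.undistortPoints(np.array(uv,float).reshape(-1,1,2),K(p),D(p)).reshape(-1,2)
    R=E[:3,:3]; c=-R.T@E[:3,3]; d=np.c_[n,np.ones(len(n))]@R
    return c+d*((z-c[2])/d[:,2])[:,None]
def save(p,f,crop=None,s=1):
    im=cv2.cvtColor(np.array(p['pixels']),cv2.COLOR_RGB2BGR)
    if crop: im=im[crop[1]:crop[3],crop[0]:crop[2]]
    cv2.imwrite('pics/'+f,cv2.resize(im,None,fx=s,fy=s,interpolation=cv2.INTER_CUBIC))
E
python3 - <<'E'
from h import *
np.set_printoptions(precision=1,suppress=True)
for c in ('top','side'):
    p=manip.camera(c); save(p,c+'0.png'); E=np.array(p['extrinsics'])
    print(c,p['fx'],p['k1'],-E[:3,:3].T@E[:3,3]); 
    for n in ('stamp','dock','flap','endstop','jar','pad','dispenser'):
        for r in manip.search_frame(p,n): print(n,round(r['conf'],2),np.array(r['location']),proj(p,r['location'])[0])
        for r in manip.masks_of(p,n):
            m=np.array(r['mask']); print('  mask',round(r['conf'],2),m.sum(),cv2.boundingRect(m.astype(np.uint8)))
print(manip.read_state(), manip.hold_point_z)
E
```

```text
pics
top 433.74549466754564 -0.07130880896240005 [334.6 -38.4 996.7]
stamp 0.92 [ 476.7 -349.5   28. ] [445.4 214.5]
stamp 0.92 [ 575.4 -221.3   38.1] [390.3 169.6]
  mask 0.73 413 (433, 200, 30, 23)
  mask 0.67 791 (375, 151, 37, 34)
  mask 0.43 162 (404, 219, 16, 16)
dock 0.7 [532.7 -46.7   4.3] [313.3 188.6]
  mask 0.73 3727 (282, 135, 63, 109)
endstop 0.67 [636.2 -11.2  30.8] [299.4 142.2]
  mask 0.75 214 (289, 136, 19, 21)
jar 0.89 [ 670.3 -285.9   41.5] [417.6 130.7]
  mask 0.72 325 (409, 120, 20, 22)
pad 0.59 [621.1 242.2  12.2] [192.  147.5]
  mask 0.68 1488 (165, 130, 52, 36)
dispenser 0.61 [398.1 194.3  51. ] [200.9 241.9]
  mask 0.91 2298 (183, 200, 36, 79)
  mask 0.74 1562 (165, 129, 53, 37)
side 415.66473728275434 -0.003003951908288729 [ 340.3 -993.1  709.1]
stamp 0.81 [ 481.9 -360.1   23.8] [325.1 285.7]
stamp 0.74 [ 580.4 -243.6   38.1] [355.6 242.3]
stamp 0.55 [ 446.2 -278.3   19.1] [303.8 263.6]
  mask 0.83 961 (339, 210, 32, 50)
  mask 0.77 236 (297, 250, 17, 22)
  mask 0.64 548 (315, 263, 24, 37)
dock 0.61 [528.9 -56.6   5.6] [321.1 210.2]
  mask 0.66 1741 (278, 186, 88, 43)
flap 0.49 [530.  -39.   16.8] [320.5 203.4]
  mask 0.42 40 (316, 201, 10, 5)
endstop 0.57 [640.1 -16.8  28.5] [356.  192.6]
  mask 0.49 169 (345, 187, 19, 14)
jar 0.89 [ 671.3 -304.9   34.3] [398.9 256.4]
  mask 0.63 397 (390, 244, 20, 25)
pad 0.76 [621.7 227.5  15.5] [332.9 156.8]
pad 0.71 [404.  175.7  34.1] [270.1 164.1]
  mask 0.93 398 (321, 148, 24, 19)
dispenser 0.73 [403.2 173.5  34.8] [269.9 164.3]
  mask 0.82 1190 (244, 142, 54, 33)
{'clock': 1.5, 'joints': array([ 1.2,  0.3,  1.5,  0. ,  1.3, -0.1]), 'qd': array([-0., -0., -0., -0.,  0., -0.]), 'effort': array([  0. , -53.2, -35.3,   0.1,   0. ,   0. ]), 'eef_pos': array([184.9, 518. , 205.5]), 'eef_rot': array([ 3.1, -0. ,  2.8]), 'wrist_force': array([-0.1,  1.1, -0.8]), 'moment': array([ 0., -0.,  0.]), 'finger_gap': 93.96915888332026} 18.8
```

View pics/top0.png

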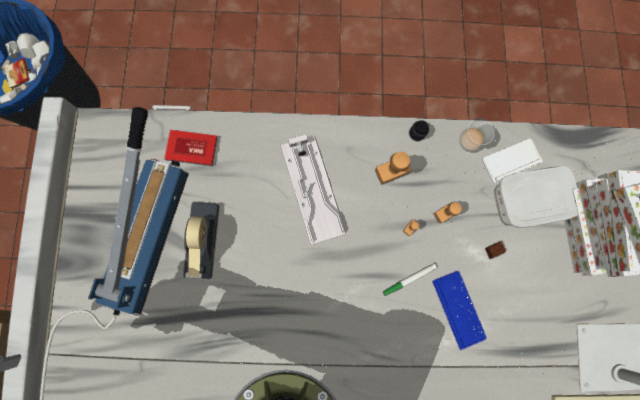

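View pics/side0.png

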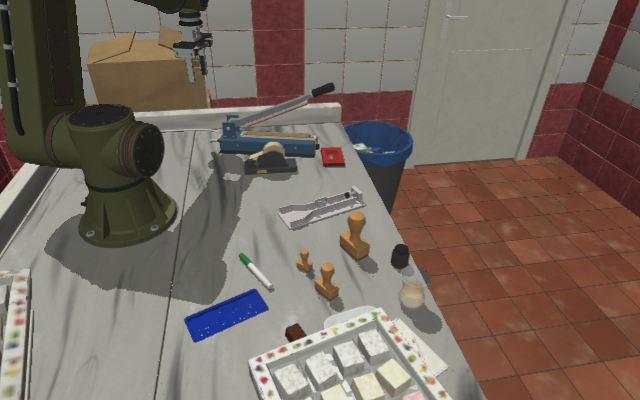

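```bash
cat >> h.py <<'E'
from scipy.optimize import minimize
def box(x0,x1,y0,y1,z0,z1): return np.array([[x,y,z] for x in(x0,x1) for y in(y0,y1) for z in(z0,z1)],float)
def cyl(r,z0,z1): a=np.arange(0,6.28,.3); return np.array([[r*np.cos(t),r*np.sin(t),z] for t in a for z in(z0,z1)])
DOCK=[box(-113,135,-42,42,0,22),box(119,135,-21,21,0,34)]
STAMP=[box(-14,14,-26,26,0,26),cyl(9,26,60),cyl(15,55,81)]
def place(P,x,y,a): c,s=np.cos(a),np.sin(a); return P@np.array([[c,s,0],[-s,c,0],[0,0,1]])+[x,y,0]
def render(p,parts,q,S=4):
    im=np.zeros((400*S,640*S),np.uint8)
    for P in parts:
        h=cv2.convexHull(((proj(p,place(P,*q))+.5)*S).astype(np.int32)); cv2.fillConvexPoly(im,h,255)
    return cv2.resize(im,(640,400),interpolation=cv2.INTER_AREA)/255.
def fit(obs,parts,q0):
    f=lambda q: sum(np.abs(render(p,parts,q)-m).sum()/m.sum() for p,m in obs)
    s=np.array([[0,0,0],[8,0,0],[0,8,0],[0,0,.12]])
    r=minimize(f,q0,method='Nelder-Mead',options=dict(initial_simplex=np.array(q0)+s,xatol=.05,fatol=1e-4)); return r.x,r.fun
def pick(p,n,u,v):
    for r in manip.masks_of(p,n):
        m=np.array(r['mask']); x,y,w,h=cv2.boundingRect(m.astype(np.uint8))
        if abs(x+w/2-u)<15 and abs(y+h/2-v)<15: return m
E
python3 - <<'E'
from h import *
t=manip.camera('top'); s=manip.camera('side')
ds=[(t,pick(t,'dock',313,189)),(s,pick(s,'dock',322,207))]
ss=[(t,pick(t,'stamp',448,211)),(s,pick(s,'stamp',327,281))]
for n,o,P,qs in(('dock',ds,DOCK,[(533,-47,.3)]),('stamp',ss,STAMP,[(477,-350,a) for a in(0,.8,1.6,2.4)])):
    o=[x for x in o if x[1] is not None]
    for oo in (o,o[:1],o[1:]):
        if oo: print(n,len(oo),min((fit(oo,P,q) for q in qs),key=lambda r:r[1]))
im=cv2.cvtColor(np.array(t['pixels']),cv2.COLOR_RGB2BGR)
a=cv2.resize(im[125:250,275:350],None,fx=4.6,fy=4.6,interpolation=cv2.INTER_CUBIC); b=cv2.resize(im[190:235,420:475],None,fx=7,fy=7,interpolation=cv2.INTER_CUBIC)
b=cv2.copyMakeBorder(b,0,a.shape[0]-b.shape[0],0,0,cv2.BORDER_CONSTANT)
cv2.imwrite('pics/c1.png',np.hstack([a,b]))
E
```

```text
dock 2 (array([ 5.23339023e+02, -4.73099399e+01,  3.27433900e-01]), np.float64(0.2514121337492575))
dock 1 (array([ 5.22359673e+02, -4.65106272e+01,  3.24789971e-01]), np.float64(0.050887341490775055))
dock 1 (array([ 5.24157078e+02, -4.91278974e+01,  3.23024755e-01]), np.float64(0.18044070751542035))
stamp 2 (array([ 485.23283166, -355.68046772,    0.50968144]), np.float64(0.30334596004128955))
stamp 1 (array([ 484.45675963, -354.21654379,    3.6769242 ]), np.float64(0.12143062503593813))
stamp 1 (array([ 4.85611527e+02, -3.56083430e+02,  4.71091082e-01]), np.float64(0.17703185363364676))
```

View pics/c1.png

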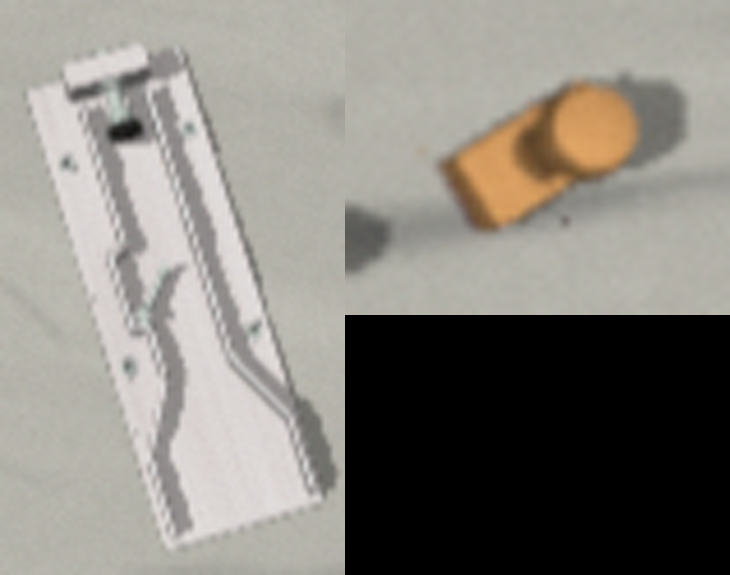

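```bash
for i in 1; do :; done
python3 -m crank '[{"offset":[0.0125,-0.036,0],"spin":-5.4},{"offset":[0.025,-0.073,0],"spin":-10.8},{"offset":[0.0375,-0.109,0],"spin":-16.3},{"offset":[0.05,-0.146,0],"spin":-21.7},{"offset":[0.0625,-0.182,0],"spin":-27.2},{"offset":[0.075,-0.218,0],"spin":-32.6},{"offset":[0.0875,-0.255,0],"spin":-38},{"offset":[0.1,-0.291,0],"spin":-43.5}]' 0.65 20
python3 -m crank '[{"offset":[0.0125,-0.036,0],"spin":-5.4},{"offset":[0.025,-0.073,0],"spin":-10.8},{"offset":[0.0375,-0.109,0],"spin":-16.3},{"offset":[0.05,-0.146,0],"spin":-21.7},{"offset":[0.0625,-0.182,0],"spin":-27.2},{"offset":[0.075,-0.218,0],"spin":-32.6},{"offset":[0.0875,-0.255,0],"spin":-38},{"offset":[0.1,-0.291,0],"spin":-43.5}]'
```

```text
clock: 2.47
eef_pos: [284.9, 225.3, 205.6]
eef_rot: [3.141, -0.0, 2.035]
wrist_force: [1.3, -0.0, 0.1]
finger_gap: 60.6
clock: 3.13
eef_pos: [385.1, -67.9, 205.9]
eef_rot: [3.14, -0.0, 1.271]
wrist_force: [0.6, 0.5, -0.2]
finger_gap: 60.9
```

```bash

python3 -m crank '[{"offset":[0.0125,-0.036,0],"spin":-5.4},{"offset":[0.025,-0.073,0],"spin":-10.8},{"offset":[0.0375,-0.109,0],"spin":-16.3},{"offset":[0.05,-0.146,0],"spin":-21.7},{"offset":[0.0625,-0.182,0],"spin":-27.2},{"offset":[0.075,-0.218,0],"spin":-32.6},{"offset":[0.0875,-0.255,0],"spin":-38},{"offset":[0.0997,-0.287,-0.02],"spin":-43}]'
python3 -m crank '[{"offset":[0,0,-0.02],"spin":0},{"offset":[0,0,-0.04],"spin":0},{"offset":[0,0,-0.06],"spin":0},{"offset":[0,0,-0.075],"spin":0},{"offset":[0,0,-0.085],"spin":0},{"offset":[0,0,-0.085],"spin":0},{"offset":[0,0,-0.085],"spin":0},{"offset":[0,0,-0.085],"spin":0}]'
python3 - <<'E'
from h import *
s=manip.camera('side'); save(s,'side2.png',(270,200,420,320),5)
t=manip.camera('top');m=pick(t,'stamp',448,211)
for p,u,v in ((s,327,281),):
  m=pick(p,'stamp',u,v); 
  if m is not None: print(m.sum(),fit([(p,m)],STAMP,(485,-355,.5)))
print(proj(s,[manip.read_state()['eef_pos']]))
E
```

```text
clock: 3.8
eef_pos: [486.0, -358.2, 188.9]
eef_rot: [3.134, -0.002, 0.515]
wrist_force: [0.3, 0.2, 0.7]
finger_gap: 61.3
clock: 4.47
eef_pos: [486.5, -358.5, 105.1]
eef_rot: [3.133, -0.003, 0.515]
wrist_force: [0.3, -0.6, -0.3]
finger_gap: 61.1
558 (array([ 4.85985725e+02, -3.54869727e+02,  4.53296682e-01]), np.float64(0.1375219621898939))
[[328.09592083 258.01013094]]
```

View pics/side2.png

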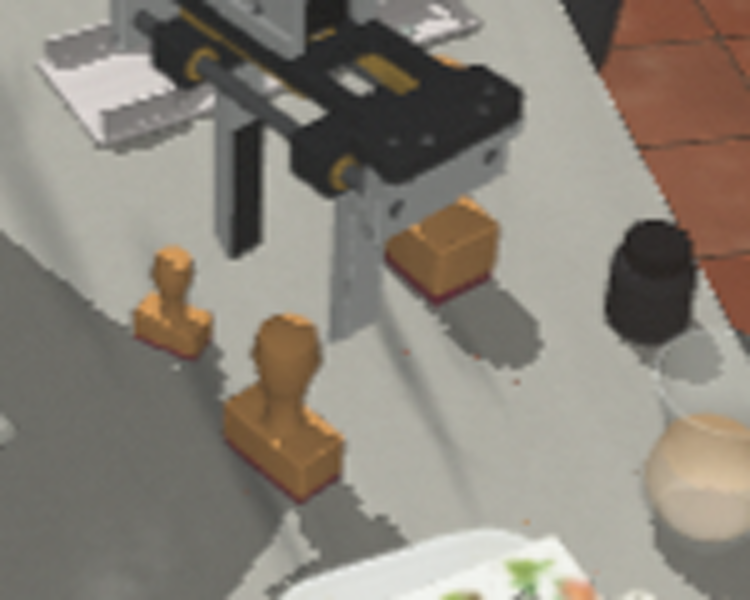

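The side crop shows the middle-sized stamp (crop 285,410) directly beneath the open fingers (tips at crop 240,255 and 350,335), with the small stamp clear at 175,300. I'll shift slightly, descend and grip.

```bash

python3 -m crank '[{"offset":[-0.001,0.0035,-0.01],"spin":0},{"offset":[-0.001,0.0035,-0.02],"spin":0},{"offset":[-0.001,0.0035,-0.03],"spin":0},{"offset":[-0.001,0.0035,-0.04],"spin":0},{"offset":[-0.001,0.0035,-0.05],"spin":0},{"offset":[-0.001,0.0035,-0.058],"spin":0},{"offset":[-0.001,0.0035,-0.063],"spin":0},{"offset":[-0.001,0.0035,-0.063],"spin":0}]'
python3 -m crank '[{"offset":[0,0,0],"spin":0},{"offset":[0,0,0],"spin":0},{"offset":[0,0,0],"spin":0},{"offset":[0,0,0],"spin":0},{"offset":[0,0,0],"spin":0},{"offset":[0,0,0],"spin":0},{"offset":[0,0,0],"spin":0},{"offset":[0,0,0],"spin":0}]' 0.1 25
python3 -m crank '[{"offset":[0,0,0],"spin":0},{"offset":[0,0,0.01],"spin":0},{"offset":[0,0,0.025],"spin":0},{"offset":[0,0,0.04],"spin":0},{"offset":[0,0,0.06],"spin":0},{"offset":[0,0,0.08],"spin":0},{"offset":[0,0,0.09],"spin":0},{"offset":[0,0,0.09],"spin":0}]'
```

```text
clock: 5.33
eef_pos: [484.8, -354.5, 40.3]
eef_rot: [3.135, -0.002, 0.515]
wrist_force: [-0.5, 0.1, -0.6]
finger_gap: 61.1
clock: 6.0
eef_pos: [485.0, -354.7, 40.6]
eef_rot: [3.134, -0.002, 0.515]
wrist_force: [0.4, -1.3, 3.0]
finger_gap: 28.8
clock: 6.67
eef_pos: [485.7, -355.3, 133.3]
eef_rot: [3.131, -0.003, 0.515]
wrist_force: [0.3, -1.4, -0.4]
finger_gap: 28.9
```

```bash

python3 -m crank '[{"offset":[-0.0028,0.0176,0],"spin":5},{"offset":[-0.0055,0.0352,0],"spin":9.9},{"offset":[-0.0083,0.0528,0],"spin":14.8},{"offset":[-0.011,0.0704,0],"spin":19.8},{"offset":[-0.0138,0.088,0],"spin":24.7},{"offset":[-0.0165,0.1056,0],"spin":29.6},{"offset":[-0.0193,0.123,0],"spin":34.6},{"offset":[-0.022,0.1406,0],"spin":39.5}]'
python3 -m crank '[{"offset":[-0.0028,0.0176,0],"spin":5},{"offset":[-0.0055,0.0352,0],"spin":9.9},{"offset":[-0.0083,0.0528,0],"spin":14.8},{"offset":[-0.011,0.0704,0],"spin":19.8},{"offset":[-0.0138,0.088,0],"spin":24.7},{"offset":[-0.0165,0.1056,0],"spin":29.6},{"offset":[-0.0193,0.123,0],"spin":34.6},{"offset":[-0.022,0.1406,0],"spin":39.6}]'
python3 -m crank '[{"offset":[0,0,-0.01],"spin":0},{"offset":[0,0,-0.02],"spin":0},{"offset":[0,0,-0.03],"spin":0},{"offset":[0,0,-0.035],"spin":0},{"offset":[0,0,-0.04],"spin":0},{"offset":[0,0,-0.04],"spin":0},{"offset":[0,0,-0.04],"spin":0},{"offset":[0,0,-0.04],"spin":0}]'
python3 - <<'E'
from h import *
s=manip.camera('side'); t=manip.camera('top'); st=manip.read_state()
print(st['eef_pos'],st['eef_rot'],st['wrist_force'],st['moment'])
a=cv2.resize(np.array(s['pixels'])[160:235,270:370],None,fx=6,fy=6,interpolation=cv2.INTER_CUBIC)
b=cv2.resize(np.array(t['pixels'])[125:255,280:350],None,fx=2.7,fy=3.46,interpolation=cv2.INTER_CUBIC)
b=cv2.resize(b,(189,450)); cv2.imwrite('pics/c3.png',cv2.cvtColor(np.hstack([a,b]),cv2.COLOR_RGB2BGR))
for p,u,v in ((t,313,189),(s,322,207)):
    for r in manip.masks_of(p,'stamp'):
        m=np.array(r['mask']); bb=cv2.boundingRect(m.astype(np.uint8)); print(r['conf'],m.sum(),bb)
E
```

```text
clock: 7.33
eef_pos: [463.0, -213.6, 132.1]
eef_rot: [3.132, -0.004, 1.209]
wrist_force: [1.1, 0.7, -0.8]
finger_gap: 28.6
clock: 8.0
eef_pos: [440.3, -72.1, 131.2]
eef_rot: [3.134, -0.005, 1.904]
wrist_force: [0.4, 0.3, -0.5]
finger_gap: 28.7
clock: 8.67
eef_pos: [440.5, -72.3, 91.4]
eef_rot: [3.133, -0.004, 1.904]
wrist_force: [1.2, 0.4, -0.7]
finger_gap: 28.7
[440.5057679  -72.19517228  91.55194026] [ 3.13309731 -0.00421273  1.90410952] [-0.69911912  0.00370839 -0.17839152] [-0.07774155  0.05651837 -0.07158298]
0.84 718 (375, 152, 37, 33)
0.7 115 (404, 221, 14, 14)
0.82 449 (280, 176, 23, 33)
0.75 191 (297, 251, 16, 21)
0.61 912 (340, 211, 30, 49)
```

View pics/c3.png

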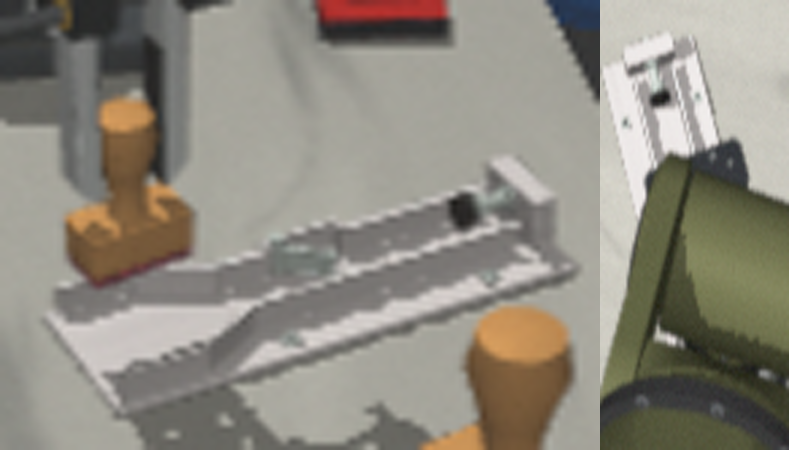

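```bash
cat > f.py <<'E'
from h import *
def held(zb,u,v,n=3):
    for i in range(n):
        s=manip.camera('side'); st=manip.read_state(); m=pick(s,'stamp',u,v)
        if m is None: print('none'); continue
        P=[q+[0,0,st['eef_pos'][2]-40.6] for q in STAMP]
        q,e=fit([(s,m)],P,(*st['eef_pos'][:2],st['eef_rot'][2]))
        d=pick(s,'dock',322,207)
        c,sn=np.cos(.325),np.sin(.325); r=q[:2]-[523.3,-47.8]
        print(q,e,'deg',np.degrees(q[2]),'rel tcp',q[:2]-st['eef_pos'][:2],'rail',c*r[0]+sn*r[1],-sn*r[0]+c*r[1], fit([(s,d)],DOCK,(523,-47,.32)) if d is not None and i==0 else '')
E
python3 -c "
from f import *; held(0,291,192,3)"
```

```text
[442.89951724 -70.98138812   1.95667652] 0.17206742346061232 deg 112.10930641617428 rel tcp [2.50540162 1.10787764] rail -83.59359678347498 3.70472124320019 (array([ 5.26002388e+02, -4.95770503e+01,  3.34357196e-01]), np.float64(0.1951047542304593))
[442.97900933 -70.87854156   2.03677895] 0.1603665194891516 deg 116.69883773021864 rel tcp [2.66900753 1.16867796] rail -83.48542624143593 3.7768013333837906 
[441.89147245 -70.07865055   2.06164426] 0.19727415514009222 deg 118.12351488574116 rel tcp [1.6062082  1.95216585] rail -84.2606191229417 4.882078713387131
```

```bash
python3 - <<'E'
from h import *
s=manip.camera('side')
a=ray(s,[[285.8,207.5],[301.7,201.7]],51); b=ray(s,[[290,228.3],[365.8,205]],2)
for q in(a,b): d=q[1]-q[0]; print(q, np.hypot(*d[:2]),np.degrees(np.arctan2(d[1],d[0])))
S=14; x0,y0=274,172
im=cv2.resize(cv2.cvtColor(np.array(s['pixels']),cv2.COLOR_RGB2BGR)[y0:y0+40,x0:x0+35],None,fx=S,fy=S,interpolation=cv2.INTER_CUBIC)
o=[]
for yaw,c in((1.9,(255,0,0)),(2.0,(0,255,0))):
    k=im.copy(); P=proj(s,place(box(-14,14,-26,26,51,77),442.5,-71,yaw)); P=((P-[x0,y0]+.5)*S).astype(int)
    for i in range(8):
        for j in range(i):
            if bin(i^j).count('1')==1: cv2.line(k,P[i].tolist(),P[j].tolist(),c,1)
    o.append(k[:,:395])
cv2.imwrite('pics/c4.png',np.hstack(o))
E
```

```text
[[425.14045666 -91.06276523  51.        ]
 [471.16444169 -70.61258812  51.        ]] 50.36285279610238 23.957366476334887
[[ 432.03569348 -120.36499348    2.        ]
 [ 664.09608163  -46.05597918    2.        ]] 243.66750574110768 17.755799832625865
```

View pics/c4.png

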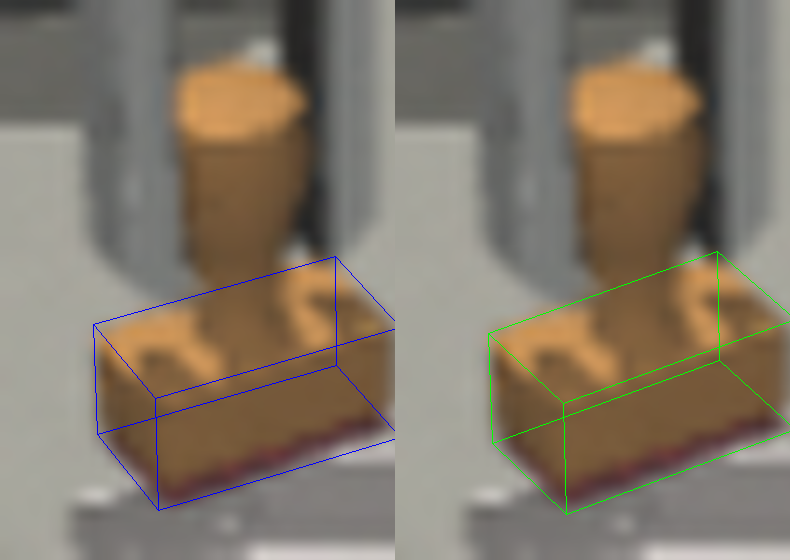

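```bash

python3 -m crank '[{"offset":[0.001,-0.0028,-0.006],"spin":-2},{"offset":[0.001,-0.0028,-0.013],"spin":-2},{"offset":[0.001,-0.0028,-0.02],"spin":-2},{"offset":[0.001,-0.0028,-0.027],"spin":-2},{"offset":[0.001,-0.0028,-0.034],"spin":-2},{"offset":[0.001,-0.0028,-0.04],"spin":-2},{"offset":[0.001,-0.0028,-0.0425],"spin":-2},{"offset":[0.001,-0.0028,-0.0425],"spin":-2}]'
python3 -m crank '[{"offset":[0,0,-0.0003],"spin":0},{"offset":[0,0,-0.0006],"spin":0},{"offset":[0,0,-0.001],"spin":0},{"offset":[0,0,-0.0013],"spin":0},{"offset":[0,0,-0.0016],"spin":0},{"offset":[0,0,-0.002],"spin":0},{"offset":[0,0,-0.002],"spin":0},{"offset":[0,0,-0.002],"spin":0}]'
python3 -c "
from f import *; held(0,291,202,2); s=manip.camera('side'); save(s,'c5.png',(270,170,370,235),7);print(manip.read_state()['wrist_force'])"
```

```text
clock: 10.03
eef_pos: [441.0, -74.7, 48.0]
eef_rot: [3.135, -0.005, 1.87]
wrist_force: [-1.3, 0.5, 0.3]
finger_gap: 28.8
clock: 10.7
eef_pos: [441.3, -74.8, 46.4]
eef_rot: [3.134, -0.005, 1.87]
wrist_force: [0.4, 1.0, 4.2]
finger_gap: 28.9
[443.28870845 -76.00742503   1.94526416] 0.16201738427329693 deg 111.45542638552809 rel tcp [ 1.95560242 -1.24045774] rail -84.82963719393558 -1.1824784658159153 (array([ 5.24073734e+02, -4.87774706e+01,  3.35795217e-01]), np.float64(0.3951792512896477))
[442.98807184 -73.90504788   2.04932163] 0.1823219814241486 deg 117.41748002807606 rel tcp [1.65021916 0.87826771] rail -84.4432282063126 0.9058366884631326 
[0.34066547 0.23001161 6.11945938]
```

View pics/c5.png

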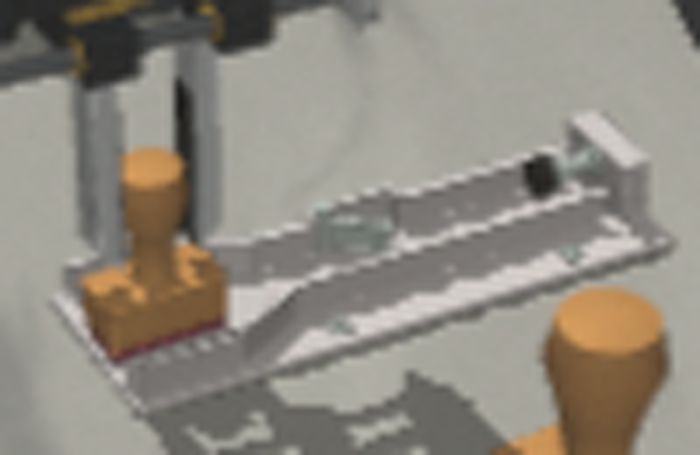

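The stamp stands on the mouth's floor (crop 155,310), parallel to the rail. I'll slide it into the funnel gently, with a softer grip.

```bash

python3 -m crank '[{"offset":[0.0025,0.0009,0.0004],"spin":0},{"offset":[0.005,0.0017,0.0004],"spin":0},{"offset":[0.0075,0.0025,0.0004],"spin":0},{"offset":[0.01,0.0034,0.0004],"spin":0},{"offset":[0.0125,0.0042,0.0004],"spin":0},{"offset":[0.015,0.0051,0.0004],"spin":0},{"offset":[0.0175,0.0059,0.0004],"spin":0},{"offset":[0.02,0.0067,0.0004],"spin":0}]' - 10
python3 -m crank '[{"offset":[0.002,0.0007,0],"spin":0},{"offset":[0.004,0.0013,0],"spin":0},{"offset":[0.006,0.002,0],"spin":0},{"offset":[0.008,0.0027,0],"spin":0},{"offset":[0.010,0.0034,0],"spin":0},{"offset":[0.012,0.004,0],"spin":0},{"offset":[0.012,0.004,0],"spin":0},{"offset":[0.012,0.004,0],"spin":0}]'
python3 -c "
from f import *; print(manip.read_state()['wrist_force']); held(0,308,196,2); s=manip.camera('side'); save(s,'c6.png',(270,170,370,235),7)"
```

```text
clock: 11.72
eef_pos: [461.6, -68.0, 46.8]
eef_rot: [3.134, -0.005, 1.87]
wrist_force: [-0.2, 0.6, -0.4]
finger_gap: 29.0
clock: 12.38
eef_pos: [473.6, -63.9, 46.8]
eef_rot: [3.134, -0.005, 1.87]
wrist_force: [0.2, -0.6, -0.8]
finger_gap: 29.0
[ 0.20577149 -0.61330385 -0.82068357]
[475.65130904 -60.86961282   2.17762891] 0.2443792766373412 deg 124.76894567681059 rel tcp [2.11135557 3.08661994] rail -49.327558801255776 2.8292175722875577 (array([ 5.25824588e+02, -5.11095679e+01,  3.19683642e-01]), np.float64(0.2985531260881572))
[477.08259874 -58.80772464   2.35228531] 0.2371119876522038 deg 134.7760202382337 rel tcp [3.57541076 5.18140617] rail -47.31281706510693 4.326144031708004
```

View pics/c6.png

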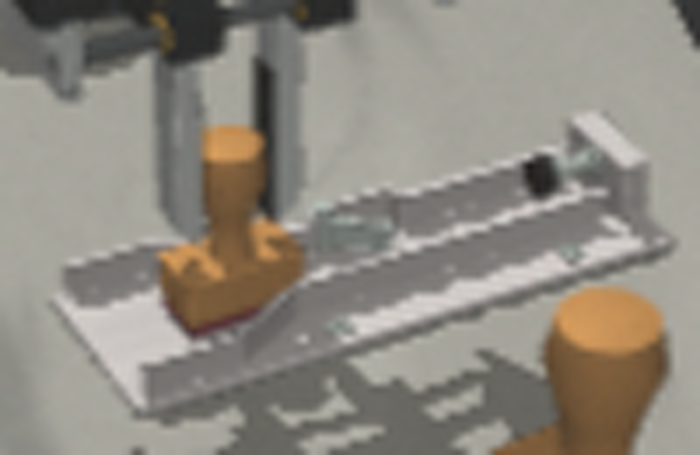

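```bash

python3 -m crank '[{"offset":[0.002,0.0007,0],"spin":0},{"offset":[0.004,0.0013,0],"spin":0},{"offset":[0.006,0.002,0],"spin":0},{"offset":[0.008,0.0027,0],"spin":0},{"offset":[0.010,0.0034,0],"spin":0},{"offset":[0.012,0.004,0],"spin":0},{"offset":[0.012,0.004,0],"spin":0},{"offset":[0.012,0.004,0],"spin":0}]'
python3 -c "
from f import *; print(manip.read_state()['wrist_force'],manip.read_state()['moment'])"
```

```text
clock: 13.4
eef_pos: [485.6, -59.9, 46.7]
eef_rot: [3.134, -0.005, 1.87]
wrist_force: [-0.7, 0.3, -0.6]
finger_gap: 29.1
[-0.70179997  0.31256723 -0.59651992] [-0.06182864 -0.0035294  -0.00620064]
```

Front is in the lane without side force. Onward in small steps.

```bash

python3 -m crank '[{"offset":[0.002,0.0007,0],"spin":0},{"offset":[0.004,0.0013,0],"spin":0},{"offset":[0.006,0.002,0],"spin":0},{"offset":[0.008,0.0027,0],"spin":0},{"offset":[0.010,0.0034,0],"spin":0},{"offset":[0.012,0.004,0],"spin":0},{"offset":[0.014,0.0047,0],"spin":0},{"offset":[0.014,0.0047,0],"spin":0}]'
python3 -c "
from f import *; print(manip.read_state()['wrist_force'],manip.read_state()['moment']);s=manip.camera('side'); save(s,'c7.png',(270,165,370,235),7)"
```

```text
clock: 14.07
eef_pos: [499.9, -55.1, 46.7]
eef_rot: [3.134, -0.005, 1.87]
wrist_force: [1.3, -0.2, -0.6]
finger_gap: 29.1
[ 1.27184286 -0.22534433 -0.55670045] [-0.03199931  0.08442904 -0.01547058]
```

View pics/c7.png

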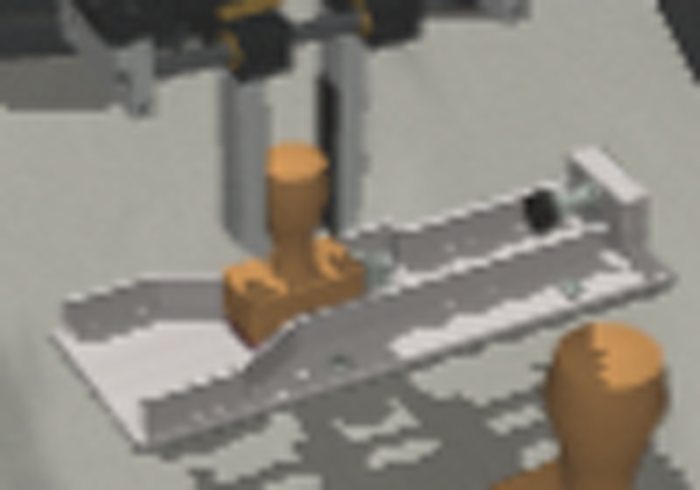

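```bash

python3 -m crank '[{"offset":[0.002,0.0007,-0.0003],"spin":0},{"offset":[0.004,0.0013,-0.0003],"spin":0},{"offset":[0.006,0.002,-0.0003],"spin":0},{"offset":[0.008,0.0027,-0.0003],"spin":0},{"offset":[0.010,0.0034,-0.0003],"spin":0},{"offset":[0.012,0.004,-0.0003],"spin":0},{"offset":[0.014,0.0047,-0.0003],"spin":0},{"offset":[0.014,0.0047,-0.0003],"spin":0}]'
python3 -m crank '[{"offset":[0.0015,0.0005,0],"spin":0},{"offset":[0.003,0.001,0],"spin":0},{"offset":[0.0045,0.0015,0],"spin":0},{"offset":[0.006,0.002,0],"spin":0},{"offset":[0.0075,0.0025,0],"spin":0},{"offset":[0.009,0.003,0],"spin":0},{"offset":[0.0105,0.0035,0],"spin":0},{"offset":[0.012,0.004,0],"spin":0}]'
```

```text
clock: 14.78
eef_pos: [514.1, -50.3, 46.4]
eef_rot: [3.134, -0.005, 1.87]
wrist_force: [1.0, -0.9, 1.6]
finger_gap: 29.4
clock: 15.45
eef_pos: [526.4, -46.3, 46.5]
eef_rot: [3.133, -0.005, 1.87]
wrist_force: [-0.3, -0.8, -0.8]
finger_gap: 29.0
```

```bash

python3 -m crank '[{"offset":[0.002,0.0007,-0.0001],"spin":0},{"offset":[0.004,0.0013,-0.0001],"spin":0},{"offset":[0.006,0.002,-0.0001],"spin":0},{"offset":[0.008,0.0027,-0.0001],"spin":0},{"offset":[0.010,0.0034,-0.0001],"spin":0},{"offset":[0.012,0.004,-0.0001],"spin":0},{"offset":[0.014,0.0047,-0.0001],"spin":0},{"offset":[0.014,0.0047,-0.0001],"spin":0}]'
python3 -m crank '[{"offset":[0.002,0.0007,0],"spin":0},{"offset":[0.004,0.0013,0],"spin":0},{"offset":[0.006,0.002,0],"spin":0},{"offset":[0.008,0.0027,0],"spin":0},{"offset":[0.010,0.0034,0],"spin":0},{"offset":[0.012,0.004,0],"spin":0},{"offset":[0.014,0.0047,0],"spin":0},{"offset":[0.014,0.0047,0],"spin":0}]'
python3 -c "
from f import *; print(manip.read_state()['wrist_force'],manip.read_state()['moment']);s=manip.camera('side'); save(s,'c8.png',(270,165,370,235),7)"
```

```text
clock: 16.12
eef_pos: [540.8, -41.5, 46.4]
eef_rot: [3.133, -0.005, 1.87]
wrist_force: [-0.1, -1.0, 1.3]
finger_gap: 29.4
clock: 16.78
eef_pos: [555.2, -36.6, 46.4]
eef_rot: [3.133, -0.004, 1.87]
wrist_force: [0.5, -0.6, 0.3]
finger_gap: 29.2
[ 0.46775528 -0.56931621  0.29527761] [-0.20605999  0.03501411 -0.00078258]
```

View pics/c8.png

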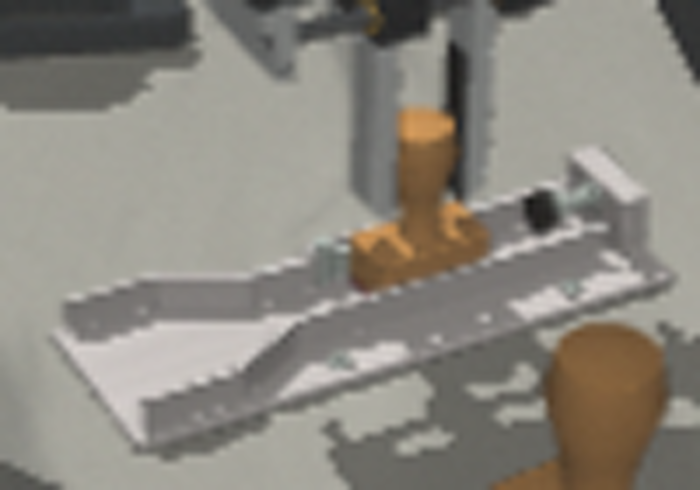

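```bash

python3 -m crank '[{"offset":[0.0024,0.0008,0],"spin":0},{"offset":[0.0048,0.0016,0],"spin":0},{"offset":[0.0072,0.0024,0],"spin":0},{"offset":[0.0096,0.0032,0],"spin":0},{"offset":[0.012,0.004,0],"spin":0},{"offset":[0.0144,0.0048,0],"spin":0},{"offset":[0.0168,0.0056,0],"spin":0},{"offset":[0.018,0.006,0],"spin":0}]' - 15
python3 -m crank '[{"offset":[0.0005,0.0002,0],"spin":0},{"offset":[0.001,0.0003,0],"spin":0},{"offset":[0.0015,0.0005,0],"spin":0},{"offset":[0.002,0.0007,0],"spin":0},{"offset":[0.0025,0.0008,0],"spin":0},{"offset":[0.003,0.001,0],"spin":0},{"offset":[0.0035,0.0012,0],"spin":0},{"offset":[0.0038,0.0013,0],"spin":0}]'
python3 -m crank '[{"offset":[0.0005,0.0002,0],"spin":0},{"offset":[0.001,0.0003,0],"spin":0},{"offset":[0.0015,0.0005,0],"spin":0},{"offset":[0.002,0.0007,0],"spin":0},{"offset":[0.0025,0.0008,0],"spin":0},{"offset":[0.0025,0.0008,0],"spin":0},{"offset":[0.0025,0.0008,0],"spin":0},{"offset":[0.0025,0.0008,0],"spin":0}]'
```

```text
clock: 17.5
eef_pos: [573.4, -30.6, 46.5]
eef_rot: [3.132, -0.004, 1.87]
wrist_force: [0.1, -0.0, 0.7]
finger_gap: 29.4
clock: 18.17
eef_pos: [577.3, -29.3, 46.5]
eef_rot: [3.132, -0.004, 1.87]
wrist_force: [0.8, 0.1, -0.4]
finger_gap: 28.9
clock: 18.83
eef_pos: [579.8, -28.5, 46.5]
eef_rot: [3.132, -0.004, 1.87]
wrist_force: [0.2, -0.2, -1.5]
finger_gap: 29.3
```

```bash

python3 -m crank '[{"offset":[0.0005,0.0002,0],"spin":0},{"offset":[0.001,0.0003,0],"spin":0},{"offset":[0.0015,0.0005,0],"spin":0},{"offset":[0.002,0.0007,0],"spin":0},{"offset":[0.0025,0.0008,0],"spin":0},{"offset":[0.0025,0.0008,0],"spin":0},{"offset":[0.0025,0.0008,0],"spin":0},{"offset":[0.0025,0.0008,0],"spin":0}]'
```

```text
clock: 19.5
eef_pos: [582.3, -27.7, 46.5]
eef_rot: [3.132, -0.004, 1.87]
wrist_force: [-1.4, -0.1, -0.8]
finger_gap: 29.1
```

```bash

python3 -m crank '[{"offset":[0.0005,0.0002,0],"spin":0},{"offset":[0.001,0.0003,0],"spin":0},{"offset":[0.0015,0.0005,0],"spin":0},{"offset":[0.0019,0.0006,0],"spin":0},{"offset":[0.0019,0.0006,0],"spin":0},{"offset":[0.0019,0.0006,0],"spin":0},{"offset":[0.0019,0.0006,0],"spin":0},{"offset":[0.0019,0.0006,0],"spin":0}]'
```

```text
clock: 20.17
eef_pos: [584.0, -27.1, 46.4]
eef_rot: [3.133, -0.004, 1.87]
wrist_force: [-4.1, -0.9, 1.6]
finger_gap: 29.0
```

```bash

python3 -m crank '[{"offset":[0.0004,0.0001,0],"spin":0},{"offset":[0.0008,0.0003,0],"spin":0},{"offset":[0.0012,0.0004,0],"spin":0},{"offset":[0.0012,0.0004,0],"spin":0},{"offset":[0.0012,0.0004,0],"spin":0},{"offset":[0.0012,0.0004,0],"spin":0},{"offset":[0.0012,0.0004,0],"spin":0},{"offset":[0.0012,0.0004,0],"spin":0}]' - 20
python3 -c "
from f import *
F=[]
for i in range(6): manip.camera('side'); F.append(manip.read_state()['wrist_force'])
F=np.array(F); print(F@[.9477,.3193,0],F.mean(0),manip.read_state()['eef_pos'])"
```

```text
clock: 20.83
eef_pos: [584.9, -26.8, 46.4]
eef_rot: [3.134, -0.005, 1.87]
wrist_force: [-6.6, -1.2, 4.3]
finger_gap: 28.5
[-6.10655092 -6.1037293  -6.87110068 -5.99511064 -6.22107605 -7.71966546] [-6.33072849 -1.57607512  3.8173764 ] [584.93146752 -26.78759863  46.43637795]
```

```bash

python3 -m crank '[{"offset":[0.0004,0.0001,0],"spin":0},{"offset":[0.0008,0.0003,0.0001],"spin":0},{"offset":[0.0012,0.0004,0.0001],"spin":0},{"offset":[0.0013,0.0004,0.0001],"spin":0},{"offset":[0.0013,0.0004,0.0001],"spin":0},{"offset":[0.0013,0.0004,0.0001],"spin":0},{"offset":[0.0013,0.0004,0.0001],"spin":0},{"offset":[0.0013,0.0004,0.0001],"spin":0}]'
python3 -c "
from f import *
F=[]
for i in range(8): s=manip.camera('side'); F.append(manip.read_state()['wrist_force'])
save(s,'c9.png',(270,165,370,235),7)
F=np.array(F); print(F@[.9477,.3193,0],F.mean(0),manip.read_state()['eef_pos'])"
```

```text
clock: 21.8
eef_pos: [585.6, -26.5, 46.4]
eef_rot: [3.135, -0.005, 1.87]
wrist_force: [-7.1, -1.4, 3.6]
finger_gap: 28.8
[-7.62107363 -8.99148202 -9.18024639 -8.01039485 -8.37850117 -8.39268575
 -8.48914455 -9.10915875] [-8.33528818 -1.94874187  4.61078892] [585.63933384 -26.51975573  46.45059459]
```

View pics/c9.png

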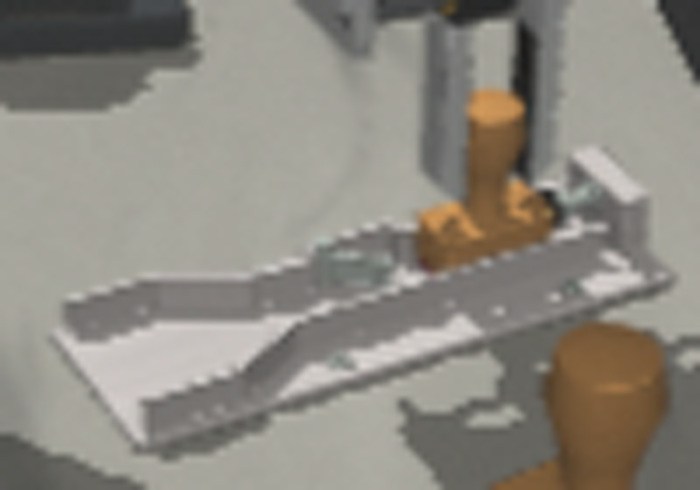

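```bash

python3 -m crank '[{"offset":[0.0006,0.0002,0.0001],"spin":0},{"offset":[0.0009,0.0003,0.0001],"spin":0},{"offset":[0.0009,0.0003,0.0001],"spin":0},{"offset":[0.0009,0.0003,0.0001],"spin":0},{"offset":[0.0009,0.0003,0.0001],"spin":0},{"offset":[0.0009,0.0003,0.0001],"spin":0},{"offset":[0.0009,0.0003,0.0001],"spin":0},{"offset":[0.0009,0.0003,0.0001],"spin":0}]'
python3 -c "
from f import *
F=[]
for i in range(6): s=manip.camera('side'); F.append(manip.read_state()['wrist_force'])
F=np.array(F); print(F@[.9477,.3193,0],F.mean(0),manip.read_state()['eef_pos'])"
python3 -m crank '[{"offset":[0,0,0],"spin":0},{"offset":[0,0,0],"spin":0},{"offset":[0,0,0],"spin":0},{"offset":[0,0,0],"spin":0},{"offset":[0,0,0],"spin":0},{"offset":[0,0,0],"spin":0},{"offset":[0,0,0],"spin":0},{"offset":[0,0,0],"spin":0}]' 0.6
```

```text
clock: 22.87
eef_pos: [585.8, -26.4, 46.4]
eef_rot: [3.137, -0.005, 1.87]
wrist_force: [-7.9, -2.0, 3.8]
finger_gap: 28.8
[-9.26364113 -9.24148215 -9.25350436 -8.92821119 -9.68871832 -8.38042684] [-8.79585126 -2.47469179  4.47516787] [585.83717135 -26.41384512  46.39251814]
clock: 23.83
eef_pos: [585.9, -26.4, 46.4]
eef_rot: [3.137, -0.005, 1.87]
wrist_force: [0.1, 0.1, -0.7]
finger_gap: 56.5
```

Pressed at about 9.1 N and released. Now rising straight up and checking.

```bash

python3 -m crank '[{"offset":[0,0,0.005],"spin":0},{"offset":[0,0,0.015],"spin":0},{"offset":[0,0,0.03],"spin":0},{"offset":[0,0,0.05],"spin":0},{"offset":[0,0,0.075],"spin":0},{"offset":[0,0,0.1],"spin":0},{"offset":[0,0,0.12],"spin":0},{"offset":[0,0,0.13],"spin":0}]'
python3 -m crank '[{"offset":[-0.02,-0.02,0],"spin":0},{"offset":[-0.04,-0.04,0],"spin":0},{"offset":[-0.06,-0.06,0],"spin":0},{"offset":[-0.08,-0.08,0],"spin":0},{"offset":[-0.1,-0.1,0],"spin":0},{"offset":[-0.12,-0.12,0],"spin":0},{"offset":[-0.14,-0.14,0],"spin":0},{"offset":[-0.15,-0.15,0],"spin":0}]'
python3 - <<'E'
from h import *
s=manip.camera('side');t=manip.camera('top')
a=cv2.resize(np.array(s['pixels'])[165:235,270:370],None,fx=5,fy=5,interpolation=cv2.INTER_CUBIC)
b=cv2.resize(np.array(t['pixels'])[125:195,270:325],None,fx=5,fy=5,interpolation=cv2.INTER_CUBIC)
cv2.imwrite('pics/c10.png',cv2.cvtColor(np.hstack([a,b]),cv2.COLOR_RGB2BGR))
for n in('jar','pad','dispenser'):
    print(n,[(round(r['conf'],2),np.round(r['location'])) for p in(t,s) for r in manip.search_frame(p,n)[:1]])
E
```

```text
clock: 24.5
eef_pos: [586.7, -26.4, 180.2]
eef_rot: [3.133, -0.004, 1.87]
wrist_force: [-0.5, -0.1, -0.6]
finger_gap: 56.7
clock: 25.17
eef_pos: [434.8, -177.9, 180.4]
eef_rot: [3.133, -0.003, 1.869]
wrist_force: [0.9, -0.5, -0.8]
finger_gap: 56.4
jar [(0.8, array([ 669., -285.,   44.])), (0.58, array([ 672., -302.,   34.]))]
pad [(0.77, array([623., 242.,  13.])), (0.5, array([384., 176.,  21.]))]
dispenser [(0.81, array([398., 194.,  51.])), (0.79, array([384., 177.,  20.]))]
```

View pics/c10.png

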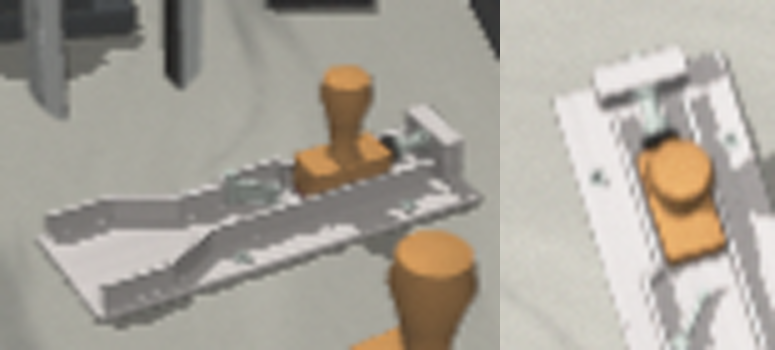

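The stamp stands upright in the lane against the buffer (left panel 345,140; right panel 680,195). The flap is shut behind it (right panel 705,315), and the robot is clear.

```bash
python3 -c "
from cell import manip; print(manip.sign_off())"
```

```text
the job is handed in; nothing more can be done
None
```

The stamp is parked upright in the rail, against the rubber buffer, with the flap shut behind it. I gripped the middle-sized stamp by its handle and set it in the wide mouth. I then slid it along the floor past the flap, at times with no measurable load on the floor. I pressed it onto the buffer at about 9.1 N (highest reading 9.7 N), let go and backed away; the clock stood at about 25 s at the last check.

**Last checks:**
- **Stamp and flap:** in both camera views the stamp stands at the buffer and the flap is closed. The wrist force after release was about 0.
- **Jar, ink pad and dispenser:** in the top view they sit within 3 mm of where they started. The side view agreed for the jar. It mistook the dispenser for the pad, and put the dispenser about 19 mm in x and 15 mm in z from its first side reading; the gripper may have partly hidden it. I went by the top view for those two.
- **Disagreement while placing:** the camera fits of the held stamp's angle varied by several degrees. I made only a 2° correction from the picture, and no side force showed in the lane afterwards.

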